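Load the sample rack and press its label holder home

TASK

Carry on filling the tube rack on the low riser in the samples' order: take the two tubes waiting in the rack on the bench top, put the left one into the centre hole of the front row, then the other into the right-hand hole, each fully down and let go. Then push the label holder from its stand, label to the front, down behind the lip of the rail on the riser's front edge until it sits fully home on its stops, and finish while still holding it pressed there against the spring, so that a colleague can tighten the thumbscrew. Leave the timer, label roll and marker where they are.

Things in the scene. Friction and masses are not known exactly. Their poses are not given: they have to be found in the camera images.
- riser: fixed bench riser: grey board 180 (x) x 180 (y) mm, top 60 mm above the bench; origin on the bench below its centre, front (robot side) at -x. A blue tube rack 51 x 119 x 66 mm high, two rows of five holes 15 mm square, 19.5 mm apart, is fixed on it 45 mm behind the origin, its floor 5 mm above the board; the label rail runs along the front edge.
- hole_centre (a point): centre hole of the front row of that rack: the point where the centre of a fully seated upright tube lies, 55 mm above the board. The rack's end plates end 11 mm above this point, its upper guide plate 3 mm above it. Axes as the riser's; z is up.
- hole_right (a point): right end hole of the same row (39 mm to -y of the centre hole), same kind of point.
- rail_pocket (a point): middle of the label rail's pocket at the level of its two grey stops (58 mm above the bench; x to the back, y along the rail, z up). Slot 8 mm wide in x, 66 mm long between the stops; the front lip flares out from 6 to 1 mm below this level; the board behind stands 2 mm above it. A sprung lift bar waits in the slot 16 mm below this point; a loose thumbscrew sits in the lip.
- lift_bar (a joint): how far the sprung lift bar at the bottom of the pocket is pushed down, m: 0 free, about 0.008 with the holder fully home (stop at 0.010). Takes 3 N to start and about 8 N at home; it lifts the holder again when that is let go.
- holder_grip (a point): centre of the ribbed grip bar (12 mm thick in x, 44 wide in y, 20 high) at the top of the label holder, a white T-shaped plate 76 mm high, about 30 g, upright in its stand. Below: label plate 84 wide x 32 high x 5 mm, paper label on its -x face; then a tongue 60 wide x 24 high x 5 mm with a round lower edge, 66 mm below this point. z is up.
- holder_shoulder (a point): point on the holder at the level of its two shoulders (undersides of the label plate, 24 mm above the tongue's lower edge), in the middle; fully home it coincides with the rail pocket's point.
- stand: fixed grey slotted block 50 (x) x 110 (y) x 28 mm high on a thin foot 6 mm larger in which the label holder stands at the start, tongue in the slot (7 mm wide), shoulders on the block's top; origin at its underside's centre. It is turned about 60 to 85 degrees, the label facing right.
- waiting_rack: second blue tube rack of the same kind, fixed on the bench, origin at its underside's centre; two tubes wait in its front row, two holes apart. A monitor screen, 0.16 to 0.49 m above the bench, stands 0.2 m and more behind this rack, from the riser's right rear corner to the right: carry things round in front of it.
- first_centre (a point): centre of the left (+y) one of the two waiting tubes: stoppered sample tube 100 mm high, 12.8 mm diameter, with a stopper 15.8 mm in diameter on the top 16 mm, 12 g. The point is half-way up, 50 mm above its bottom.
- second_centre (a point): centre of the right (-y) one of the two waiting tubes, alike.
- loaded_centre (a point): centre of the tube, alike, that already stands in the left end hole of the rack on the riser; it stays there.
- hole_left (a point): left end hole of that row (39 mm to +y of the centre hole), same kind of point as the others; holds the loaded tube.
- bench_timer: white countdown timer 44 x 64 x 33 mm, a bystander; origin at its underside.
- labels: roll of labels 74 mm in diameter, 30 mm high, a bystander; origin at its underside.
- marker: marker pen 141 mm long, 11 mm thick, lying on the bench, a bystander; origin at its underside.
Not all that is in view belongs to the job. Of the things shaped like the part that bears holder_grip, the white one is meant.

How it is judged:
By the outcome, as a careful person would: the job done as asked, in the order asked, and still so for the second after the job is handed in, while the arm keeps its last pose, push and grip.
It also fails if it takes over 67 s, if anything falls off the work surface, if the arm or the gripper's body presses on something with over 40 N, if the wrist force passes 120 N, or if a joint passes its speed limit or range.

ROBOT

A 7-joint arm with a two-finger parallel gripper is mounted at the origin on a cart in front of the work surface, level with it; the furniture and walls round the work are solid. World frame = base frame: x ahead of the robot, y to its left, z up, the work surface at z = 0. Lengths are in m, angles in rad, forces in N, time in s.
With the tool pointing down it reaches from about 0.425 to 0.95 m from the base axis. Payload 4.7 kg.
Tool frame: the origin (TCP) lies between the finger pads; the fingertips stand 25 mm ahead of it and the grasp point (between the pads) lies 6 mm ahead of it; x points along the fingers, z is the direction in which the jaws open and shut, and the axes are right-handed (so a half turn about x gives the same grasp; the last joint's range is limited). The gripper opens to 85 mm and grips with 20 to 120 N. Pads are 22 mm wide; open, the fingers measure 114 mm over their backs; the gripper's body (76 mm by 85 mm) begins 54 mm behind the grasp point. The pads swing forward as they close: fully open they stand 13 mm farther back than shut.
Start: joints at [1.157, 0.469, -0.049, 1.532, 0.024, 1.141, -0.082], TCP at [0.253, -0.626, 0.233] pointing down, gripper open.
Joint ranges: [-2.59, 2.59], [-0.33, 1.99], [-1.39, 1.29], [0.1, 2.45], [-1.04, 4.18], [0.21, 1.99], [-2.66, 2.66]. Speed limits (rad/s): [2.57, 2.57, 3.14, 3.14, 3.14, 3.14, 3.14].

INTERFACE

Orientations are given as a 3x3 rotation matrix whose columns are the frame's x, y, z axes.
In Python, from rig import * gives the robot as it stands. Calls block until the motion is done:
- movep(position, orientation): joint-space move of the TCP to a pose.
- move_l(position, attitude=None, feed=0.15, until_force=None): straight line of the TCP; attitude=None keeps the orientation; feed is the mean speed in m/s. With until_force (N) it stops when the force on the tool has changed by that much, and returns True; else False.
- move_joints(angles): joint-space move.
- command_gripper(opening, newtons=None): finger opening in m; newtons is the grip in N (None keeps the last); returns when the fingers have stopped.
- sleep(seconds).
- inverse_kinematics(position, orientation): joint angles nearest the present ones, or None.
- sense(): the state.
- camera(name): name is "scene" or "top" or "wrist"; returns (picture, depth): 420x560x3 uint8, red, green, blue; 420x560 float32, m along the optical axis (not along the pixel's ray), 0 where there is no reading.
- camera_params(name): a dict with "K" (3x3 intrinsics, pixels), "dist" ([k1, k2, p1, p2, k3] as OpenCV has them; the pictures are not rectified), "position" and "rotation" of the camera in the world; the wrist camera has in their place "tool_from_camera" (4x4, takes a point from camera to tool coordinates, whose origin is the TCP and whose axes are the tool frame's). Camera axes: x right, y down, z forward; pixel columns grow to the right and rows downward; lengths in m; the calibration is good to about 2 mm. A picture is of the moment at which its call begins: read the wrist's pose just before it. camera_params takes no time and is no camera call.
A pose or a line that the arm cannot do raises Unreachable and nothing moves.
- finish_job(): hands the job in, once; it reports no verdict.
The state is a dict: "time_s": time; "joint_pos": joint angles; "qd": joint speeds; "joint_efforts": joint torques, N m; "position": TCP position; "tcp_rot": TCP orientation; "wrist_force": force on the tool from outside, world axes, zero at the start; "ft_torque": the same for the moment, N m; "finger_gap": finger opening in m.
Only numpy, scipy, OpenCV 4.12 (cv2) and the standard library are available. Lean on these libraries where they do the work, as an engineer would, in place of code of your own. Each camera call takes 0.05 s, during which the arm holds its last target. There are 200 camera calls.

## Working session

There is one attempt and no reset: what is moved stays moved. The work goes in short steps, each a Python script; the robot and the scene stay as the last script left them, time stands still between calls to the robot, and variables do not carry over. Pictures are saved under pics/ and viewed, about 8 in all and at most 12, crops included, and the job is handed in when it is done.

```bash
ls; mkdir -p pics
python3 - <<'E'
from rig import *
import numpy as np,cv2,pickle
s=sense(); print(s)
d={}
for n in ["scene","top","wrist"]:
    p,z=camera(n); c=camera_params(n); d[n]=(p,z,c)
    cv2.imwrite(f"pics/{n}0.png",p[:,:,::-1]); print(n,c)
pickle.dump((s,d),open("d0.pkl","wb"))
E
```

```text
pics
{'time_s': 0.0, 'joint_pos': array([ 1.15710982,  0.46947116, -0.04859284,  1.53370826,  0.02410026,
        1.14098609, -0.08231374]), 'qd': array([ 0.00182683,  0.00171776,  0.00012302, -0.00107078,  0.00086062,
        0.00154913,  0.00058459]), 'joint_efforts': array([-8.67791532e-04, -5.10306215e+01, -4.70290007e-02, -2.37713099e+01,
        1.06998993e-02,  7.59839691e-03, -7.84984280e-06]), 'position': array([ 0.25315753, -0.6250965 ,  0.2316353 ]), 'tcp_rot': array([[-8.14155895e-04,  9.26872391e-01,  3.75375689e-01],
       [ 1.81275364e-03,  3.75376565e-01, -9.26870621e-01],
       [-9.99998026e-01, -7.41535323e-05, -1.98580635e-03]]), 'wrist_force': array([-1.01464258,  0.53240782,  0.2425792 ]), 'ft_torque': array([0.05672113, 0.01524487, 0.02651396]), 'finger_gap': 0.08536947682484286}
scene {'K': array([[485.46652731,   0.        , 278.95862703],
       [  0.        , 485.46652731, 206.36328677],
       [  0.        ,   0.        ,   1.        ]]), 'dist': array([0.03931571, 0.        , 0.        , 0.        , 0.        ]), 'position': array([-0.29895109, -0.825625
[... 580 characters left out ...]
1828e-02, -3.04263586e-03],
       [ 3.43774051e-04, -1.48002842e-01, -9.88986876e-01]])}
wrist {'K': array([[340.29694935,   0.        , 277.30349151],
       [  0.        , 340.29694935, 208.82172014],
       [  0.        ,   0.        ,   1.        ]]), 'dist': array([-0.04403543,  0.        ,  0.        ,  0.        ,  0.        ]), 'tool_from_camera': array([[ 4.05214669e-04, -3.29135845e-01,  9.44282496e-01,
        -1.39718279e-01],
       [ 1.50275114e-03, -9.44281306e-01, -3.29136075e-01,
         8.47036147e-02],
       [ 9.99998789e-01,  1.55239236e-03,  1.11972629e-04,
         1.07783001e-03],
       [ 0.00000000e+00,  0.00000000e+00,  0.00000000e+00,
         1.00000000e+00]])}
```

View pics/scene0.png

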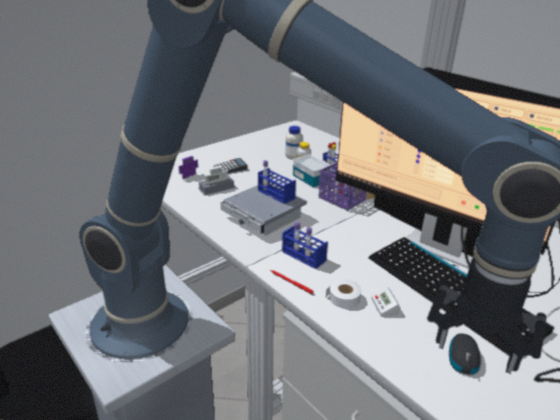

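View pics/top0.png

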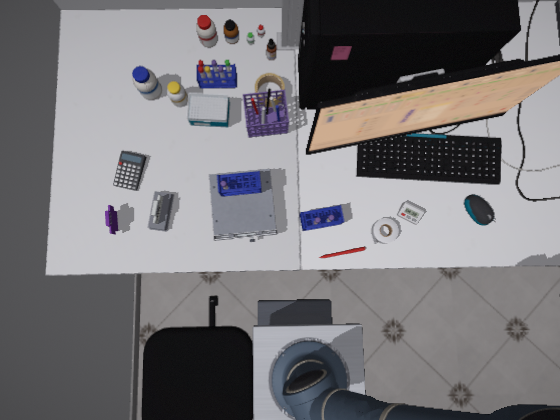

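The scene view shows the riser with its rack (275,195), the waiting rack (305,245), the stand (217,180) and a purple T-shaped piece (188,167). In the top view these are at (243,205), (322,217), (161,210) and (112,218). Next I'll localise them roughly and enlarge a crop of the holder candidates.

```bash
cat > h.py <<'E'
import numpy as np,cv2
def cam_pose(c,s=None):
    if 'position' in c: return np.array(c['position']),np.array(c['rotation'])
    T=c['tool_from_camera']; R=s['tcp_rot']; return s['position']+R@T[:3,3],R@T[:3,:3]
def ray(c,uv,s=None):
    o,R=cam_pose(c,s)
    p=cv2.undistortPoints(np.float64(uv).reshape(-1,1,2),c['K'],c['dist']).reshape(-1,2)
    return o,np.c_[p,np.ones(len(p))]@R.T
def onz(c,uv,z,s=None):
    o,d=ray(c,uv,s); return o+d*((z-o[2])/d[:,2])[:,None]
def cloud(c,z,s=None):
    h,w=z.shape; uv=np.stack(np.meshgrid(np.arange(w),np.arange(h)),-1).reshape(-1,2)
    o,d=ray(c,uv,s); return (o+d*z.reshape(-1,1)).reshape(h,w,3)
def proj(c,P,s=None):
    o,R=cam_pose(c,s); 
    return cv2.projectPoints((np.atleast_2d(P)-o)@R,np.zeros(3),np.zeros(3),c['K'],c['dist'])[0].reshape(-1,2)
def down(yaw): # jaw axis (tool z) at angle yaw from world x; tool x down
    z=np.array([np.cos(yaw),np.sin(yaw),0]);x=np.array([0,0,-1.]);return np.c_[x,np.cross(z,x),z]
E
python3 - <<'E'
import pickle; from h import *
s,d=pickle.load(open('d0.pkl','rb'))
p,z,c=d['top']; C=cloud(c,z)
for n,u in dict(riser=(243,205),riserFL=(215,239),riserFR=(276,235),riserBR=(274,172),riserBL=(211,175),rackL=(219,185),rackR=(261,183),wr=(322,217),wrL=(302,218),wrR=(342,214),stand=(161,210),purple=(112,218),timer=(412,212),labels=(386,230)).items():
    print(n,np.round(onz(c,[u],0.06 if 'ris' in n else .06)[0],3),np.round(C[u[1],u[0]],3))
a=cv2.resize(p[185:250,90:190],None,fx=7,fy=4.6*7/4.6,interpolation=3)[:,:,::-1]
p2=d['scene'][0]; b=cv2.resize(p2[145:205,170:260],None,fx=7,fy=7,interpolation=3)[:,:,::-1]
a=cv2.resize(a,(400,260));
im=np.zeros((560,800,3),np.uint8); im[:260,:400]=a; b=cv2.resize(b,(400,267)); im[:267,400:]=b
e=cv2.resize(p[165:250,205:350],(400,235))[:,:,::-1]; im[280:515,:400]=e
f=cv2.resize(p2[165:275,215:335],(327,280),interpolation=3)[:,:,::-1]; im[275:555,400:727]=f
cv2.imwrite('pics/crop1.png',im)
E
```

```text
riser [0.498 0.18  0.06 ] [0.498 0.18  0.061]
riserFL [0.401 0.261 0.06 ] [0.402 0.262 0.052]
riserFR [0.409 0.086 0.06 ] [0.415 0.085 0.   ]
riserBR [0.595 0.088 0.06 ] [0.609 0.088 0.002]
riserBL [0.589 0.273 0.06 ] [0.59  0.273 0.058]
rackL [0.559 0.25  0.06 ] [0.544 0.241 0.129]
rackR [0.562 0.127 0.06 ] [0.562 0.127 0.061]
wr [ 0.459 -0.048  0.06 ] [ 0.46  -0.048  0.056]
wrL [0.457 0.01  0.06 ] [0.456 0.01  0.067]
wrR [ 0.467 -0.106  0.06 ] [ 0.466 -0.105  0.067]
stand [0.488 0.417 0.06 ] [0.493 0.426 0.027]
purple [0.467 0.557 0.06 ] [0.47  0.564 0.042]
timer [ 0.469 -0.308  0.06 ] [ 0.473 -0.319  0.027]
labels [ 0.418 -0.23   0.06 ] [ 0.424 -0.246  0.   ]
```

View pics/crop1.png

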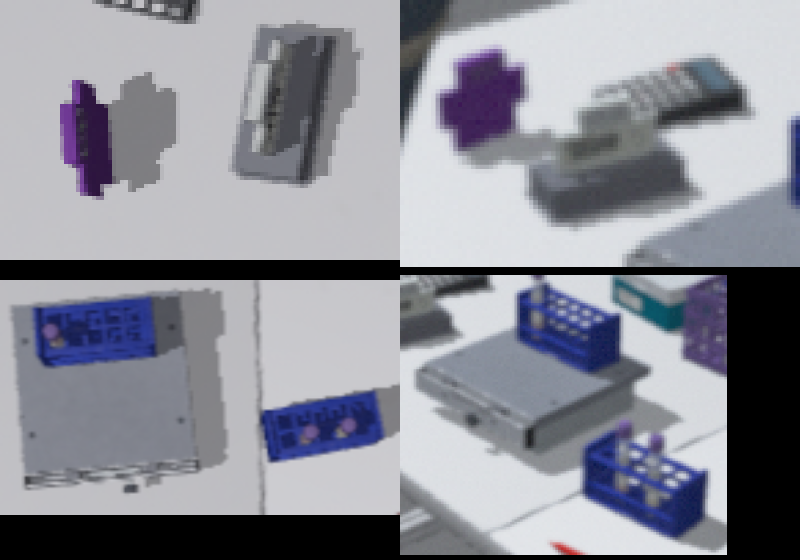

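Two pieces have the holder's shape: the purple one at top (112,218) stands free on the bench, and the white one at top (161,210) is upright in the grey slotted block with its dark label facing right. The white one fits the description, and the crop confirms it. Next, close wrist views of both racks and the stand.

Run:
```python
from rig import *
from h import *; import pickle
out=[]
def shot(n):
    sleep(0.2); s=sense(); p,z=camera('wrist'); out.append((n,s,p,z)); cv2.imwrite(f'pics/{n}.png',p[:,:,::-1]); print(n,s['time_s'],s['position'].round(4),s['joint_pos'].round(2))
movep([0.46,-0.05,0.22],down(0.07)); shot('w_wr')
movep([0.50,0.18,0.24],down(0.05)); shot('w_ri')
movep([0.49,0.42,0.22],down(1.2)); shot('w_st')
pickle.dump((camera_params('wrist'),out),open('d1.pkl','wb'))
im=np.zeros((600,800,3),np.uint8)
for i,o in enumerate(out): im[(i//2)*300:(i//2)*300+300,(i%2)*400:(i%2)*400+400]=cv2.resize(o[2],(400,300))[:,:,::-1]
cv2.imwrite('pics/w_all.png',im)
```

```text
w_wr 2.5417 [ 0.4601 -0.0506  0.2199] [ 0.6   0.19 -0.65  2.    0.14  0.99 -0.05]
w_ri 3.725 [0.5004 0.178  0.2398] [ 0.2   0.32 -0.77  1.83  0.25  1.09 -0.61]
w_st 4.925 [0.4912 0.4183 0.2203] [-0.13  0.62 -0.99  1.59  0.54  1.23 -0.01]
```

View pics/w_all.png

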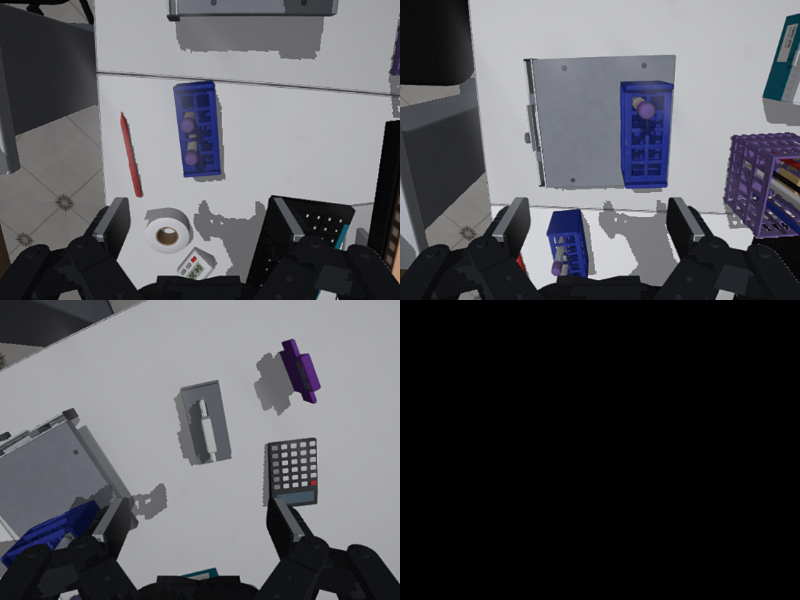

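The wrist views (half-size tiles) show the waiting rack at (198,130) with stoppers at (188,122) and (192,157). The riser rack is at (648,135) with the loaded stopper at (645,108) and the rail at x≈537. The stand is at (205,420) with the white grip bar along its slot.

```bash
cat >> h.py <<'E'
def rect(P):
    (cx,cy),(w,h),a=cv2.minAreaRect((P[:,:2]*1000).astype(np.float32)); return np.round([cx,cy,w,h,a],1)
def circ(P): # centre of a disc of points, by enclosing circle
    (x,y),r=cv2.minEnclosingCircle((P[:,:2]*1000).astype(np.float32)); return np.round([x,y,r],1)
E
python3 - <<'E'
import pickle; from h import *
c,out=pickle.load(open('d1.pkl','rb'))
for n,s,p,z in out:
    C=cloud(c,z,s); hsv=cv2.cvtColor(p,cv2.COLOR_RGB2HSV); H,S,V=[hsv[...,i].astype(int) for i in range(3)]
    blue=(H>110)&(H<128)&(S>150); Z=C[...,2]; dist=np.hypot(C[...,0]-s['position'][0],C[...,1]-s['position'][1])
    val=(z>0)&(dist<0.2); print(n)
    base=.06 if n=='w_ri' else 0
    if n!='w_st':
        m=blue&val&(Z>base+.045)&(Z<base+.085)&(Z<.15)
        if n=='w_ri': m&=C[...,0]>.47
        k,l,st,_=cv2.connectedComponentsWithStats(m.astype(np.uint8)); i=1+np.argmax(st[1:,4]); 
        print('blue z pct',np.percentile(Z[m],[5,50,95]).round(4),rect(C[m]))
        for lev,nm in((.066,'end'),(.058,'plate')):
            b=base+lev+(.0 if True else 0); mm=m&(abs(Z-b)<.003); print(nm,mm.sum(),rect(C[mm]),np.median(Z[mm]).round(4))
        st_=(~blue)&val&(Z>base+.095)&(Z<base+.12)
        k,l,stt,_=cv2.connectedComponentsWithStats(st_.astype(np.uint8))
        for i in range(1,k):
            if stt[i,4]>40:
                q=C[l==i]; t=q[q[:,2]>np.percentile(q[:,2],90)-.003]; print('stopper px',stt[i],circ(t),t.mean(0).round(4))
    if n=='w_ri':
        m=val&(abs(Z-.06)<.004)&~blue; print('board',rect(C[m]),np.median(Z[m]))
        # robust front edge: for slices in y
        for zl in (.0,.058,.06): print(zl,((abs(Z-zl)<.0015)&val).sum())
    if n=='w_st':
        m=val&(abs(Z-.028)<.005)&(dist<.09); print('block',rect(C[m]),np.median(Z[m]).round(4))
        for lo,hi in((.074,.09),(.05,.066)):
            m=val&(Z>lo)&(Z<hi)&(dist<.09)
            print('hold',lo,m.sum(),rect(C[m]),np.median(Z[m]).round(4),np.median(p[m],0))
# enlarged crops
n,s,p,z=out[1]; a=cv2.resize(p[70:270,140:400],(800,600),interpolation=3); cv2.imwrite('pics/c_ri.png',a[:,:,::-1])
E
```

```text
w_wr
blue z pct [0.0549 0.0565 0.0647] [459.1 -47.7  49.4 117.8   9.1]
end 374 [459.1 -47.9  48.1 117.7   9.5] 0.0643
plate 1748 [458.8 -45.9  49.4 114.    9.1] 0.0563
stopper px [253 165  20  21 331] [446.4 -30.    7.5] [ 0.4465 -0.0296  0.1035]
stopper px [259 211  19  21 306] [452.7 -68.3   7.5] [ 0.4528 -0.068   0.1034]
w_ri
blue z pct [0.1144 0.1163 0.1242] [554.2 186.8  50.8 118.7   4.7]
end 462 [553.9 186.8  48.6 118.2   4.9] 0.1243
plate 3642 [553.9 188.8  50.5 114.6   4.7] 0.1163
stopper px [333 143  25  24 470] [541.6 224.9   7.4] [0.5414 0.2251 0.1635]
board [505.6 135.  196.1 275.7   4.7] 0.058363142961053494
0.0 24925
0.058 22508
0.06 10428
w_st
block [493.6 430.7  50.2 109.8  80.7] 0.0264
hold 0.074 705 [492.7 430.8  12.7  43.5  80.8] 0.0781 [163. 168. 168.]
hold 0.05 267 [493.2 431.9  10.9  84.   81.8] 0.058 [157. 161. 161.]
```

View pics/c_ri.png

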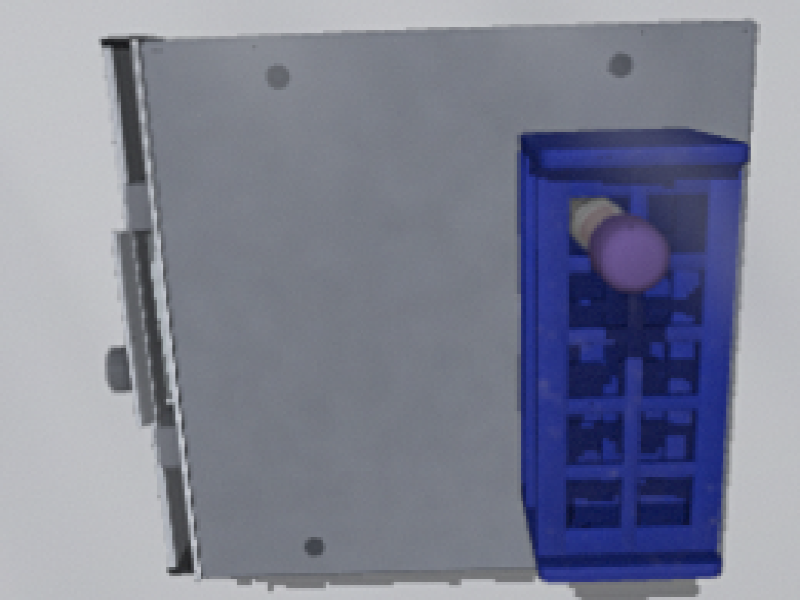

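Both racks fit the stated geometry, and the stoppers lie exactly on the hole grid. Next I'll take the first tube, lift it, and check the wrist camera's bias along the jaw axis on the held tube.

```bash
cat >> h.py <<'E'
D=np.deg2rad
RY,WY=D(4.75),D(9.1)
HC=np.array([.5445,.1860]); HR=np.array([.5477,.1471]); T1=np.array([.4464,-.0300]); T2=np.array([.4527,-.0683])
E
python3 - <<'E'
from rig import *
from h import *; import pickle
command_gripper(0.04,40)
movep([*T1,.16],down(WY)); move_l([*T1,.099],feed=.08)
command_gripper(0.0,40); s=sense(); print(s['finger_gap'],s['wrist_force'].round(1),s['position'].round(4))
move_l([*T1,.235],feed=.15)
sleep(.2); s=sense(); p,z=camera('wrist'); print(s['finger_gap'],s['time_s'],s['position'].round(4))
pickle.dump((s,p,z,camera_params('wrist')),open('d2.pkl','wb'))
c=camera_params('wrist'); R=s['tcp_rot']
for dx in (0,.006,.03,.06,.09): print(dx,proj(c,s['position']+R@np.array([dx,0,0]),s).round(1))
cv2.imwrite('pics/held.png',cv2.resize(p[150:420,180:380],None,fx=2.2,fy=2.2,interpolation=3)[:,:,::-1])
E
```

```text
0.013006359604572748 [-0.5 -0.1  4.3] [ 0.447  -0.03    0.0996]
0.013035940260190747 9.6917 [ 0.4459 -0.0299  0.2343]
0 [[276.9 279.6]]
0.006 [[277.  273.1]]
0.03 [[277.  251.2]]
0.06 [[277.1 230.1]]
0.09 [[277.2 214. ]]
```

View pics/held.png

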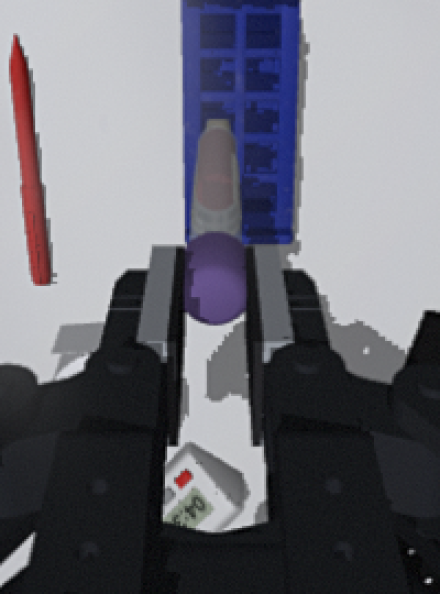

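The held picture shows the stopper between the pads at about (278,275) full-frame, and the tube hanging straight down to about (278,207). I'll check by depth where it sits in the fingers.

Run:
```python
import pickle; from h import *
s,p,z,c=pickle.load(open('d2.pkl','rb')); C=(cloud(c,z,s)-s['position'])@s['tcp_rot']*1000
for r in range(205,305,6): print(r,[ (u,*C[r,u].round(1).tolist()) for u in (278,)],p[r,278])
hsv=cv2.cvtColor(p,cv2.COLOR_RGB2HSV)
for r0,r1 in((262,290),(225,250)):
  for r in range(r0,r1,6):
    m=np.where((C[r,:,0]<115)&(abs(np.arange(560)-278)<22)&(hsv[r,:,2]>60))[0]; print(r,m.min(),m.max(),C[r,m[0]].round(1),C[r,m[-1]].round(1))
```

```text
205 [(278, 211.6, -33.9, 0.8)] [112 110 106]
211 [(278, 80.7, 5.6, 0.6)] [103  95  99]
217 [(278, 69.7, 5.3, 0.6)] [105  96 102]
223 [(278, 58.7, 5.4, 0.5)] [109 100 104]
229 [(278, 48.6, 5.5, 0.5)] [118 103 107]
235 [(278, 38.6, 6.0, 0.5)] [108  99 104]
241 [(278, 31.8, 5.3, 0.5)] [108  98 102]
247 [(278, 23.8, 5.5, 0.5)] [118 118 124]
253 [(278, 16.5, 5.6, 0.5)] [116 119 122]
259 [(278, 7.5, 6.9, 0.5)] [64 54 86]
265 [(278, 1.7, 6.8, 0.5)] [73 61 97]
271 [(278, -2.2, 5.8, 0.5)] [ 86  70 117]
277 [(278, -3.8, 3.6, 0.5)] [ 99  82 136]
283 [(278, -4.1, 0.7, 0.5)] [ 97  79 132]
289 [(278, -4.9, -2.0, 0.5)] [ 88  73 124]
295 [(278, -3.5, -6.2, 0.5)] [ 86  69 117]
301 [(278, 235.6, -172.9, 1.1)] [199 200 204]
262 257 299 [-1.7 10.1 -9.1] [-1.4 10.  10. ]
268 257 299 [-6.3  9.6 -8.8] [-7.3 10.2  9.7]
274 257 299 [-12.6  10.2  -8.4] [-11.8   9.8   9.4]
280 257 299 [-17.7  10.4  -8.2] [-17.3  10.2   9.1]
286 257 299 [-21.3   9.8  -8. ] [-21.4   9.9   8.9]
225 269 288 [64.8  1.6 -5.3] [66.1  1.1  7.1]
231 268 288 [56.4  0.9 -5.7] [54.4  1.8  6.7]
237 268 288 [45.4  1.7 -5.4] [44.8  2.   6.5]
243 267 289 [38.1  1.2 -5.8] [38.4  1.1  6.9]
249 267 297 [29.5  1.6 -5.5] [-139.7   83.7    0.2]
```

There was no slip: the stopper top is where it should be, and the tube reads +0.65 mm along the jaw axis, which I take as camera bias. Now I'll insert the first tube with force checks.

```bash
cat > ins.py <<'E'
from rig import *
from h import *
def goto(xy,z,R,feed=.1):  # line with one correction of the standing error
    xy=np.array(xy); move_l([*xy,z],R,feed=feed); sleep(.15); e=xy-sense()['position'][:2]; move_l([*(xy+e),z],R,feed=.05); return xy+e
def insert(hole,yaw,zseat=.159,hov=.232):
    R=down(yaw); ex=R[:,2][:2]; ey=R[:,1][:2]
    a=goto(hole,hov,R)
    for dx,dy in [(0,0),(.0012,0),(-.0012,0),(0,.0012),(0,-.0012),(.0012,.0012),(-.0012,-.0012),(.0012,-.0012),(-.0012,.0012)]:
        t=a+ex*dx+ey*dy
        move_l([*t,hov-.008],R,feed=.05)
        if not move_l([*t,.195],R,feed=.05,until_force=4):
            print('entered',dx,dy,sense()['wrist_force'].round(1)); break
        print('hit',dx,dy,sense()['position'].round(4),sense()['wrist_force'].round(1)); move_l([*t,hov-.008],R,feed=.08)
    else: return False
    h=move_l([*t,zseat+.004],R,feed=.06,until_force=8); h2=h or move_l([*t,zseat-.002],R,feed=.03,until_force=5)
    s=sense(); print('down',h,h2,s['position'].round(4),s['wrist_force'].round(1),s['time_s']); return s['position'][2]<zseat+.003
E
python3 - <<'E'
from ins import *; import pickle
b=np.array([-.0007,.0003])
hov=[*(HC+b),.25]
movep(hov,down(RY)); ok=insert(HC+b,RY); print(ok)
if ok:
    s=sense(); command_gripper(.036); move_l([*s['position'][:2],.25],feed=.2)
    sleep(.1); s=sense(); p,z=camera('wrist'); c=camera_params('wrist'); pickle.dump((s,p,z,c),open('d3.pkl','wb'))
    C=cloud(c,z,s); m=(C[...,2]>.12+.035)&(C[...,2]<.175)&(np.hypot(C[...,0]-.545,C[...,1]-.187)<.06)
    k,l,st,_=cv2.connectedComponentsWithStats(m.astype(np.uint8))
    for i in range(1,k):
        if st[i,4]>40: q=C[l==i]; t=q[q[:,2]>np.percentile(q[:,2],90)-.003]; print(st[i],circ(t),t.mean(0).round(4))
    print(s['time_s'])
    cv2.imwrite('pics/ins1.png',p[:,:,::-1])
E
```

```text
entered 0 0 [-0.2 -1.2  0.3]
down False True [0.5441 0.1873 0.1597] [-0.1 -0.7  2.7] 13.3667
True
[270 150  23  24 439] [542.7 224.6   7.6] [0.5427 0.2248 0.1635]
[269 203  22  23 410] [544.6 186.8   7.6] [0.5446 0.1872 0.1635]
14.425
```

The first tube is fully down, with its top level with the loaded tube at 0.1635. Now the second one.

Run:
```python
from ins import *; import pickle
b=np.array([-.0005,.0009]); t=T2-[.0006,0]
command_gripper(0.04,40)
movep([*t,.17],down(WY)); move_l([*t,.099],feed=.1)
command_gripper(0.0,40); print(sense()['finger_gap'],sense()['position'].round(4))
move_l([*t,.24],feed=.2)
movep([*(HR+b),.25],down(RY)); ok=insert(HR+b,RY); print(ok)
if ok:
    s=sense(); command_gripper(.036); move_l([*s['position'][:2],.26],feed=.2)
    sleep(.1); s=sense(); p,z=camera('wrist'); c=camera_params('wrist'); pickle.dump((s,p,z,c),open('d4.pkl','wb'))
    C=cloud(c,z,s); m=(C[...,2]>.12+.035)&(C[...,2]<.175)&(np.hypot(C[...,0]-.545,C[...,1]-.187)<.06)
    k,l,st,_=cv2.connectedComponentsWithStats(m.astype(np.uint8))
    for i in range(1,k):
        if st[i,4]>40: q=C[l==i]; t=q[q[:,2]>np.percentile(q[:,2],90)-.003]; print(st[i],circ(t),t.mean(0).round(4))
    # view of the rail
    movep([.42,.186,.20],down(RY)); sleep(.2); s=sense(); p,z=camera('wrist'); pickle.dump((s,p,z,c),open('d5.pkl','wb'))
    print(s['time_s']); cv2.imwrite('pics/rail.png',cv2.resize(p[60:300,190:370],(600,800),interpolation=3)[:,::1,::-1].transpose(1,0,2))
```

```text
0.013100939332913172 [ 0.4527 -0.0684  0.0997]
entered 0 0 [-0.   1.1  0.3]
down False True [0.5478 0.149  0.1597] [ 0.5 -1.2  3.4] 21.4917
True
[270  91  23  25 433] [542.6 224.1   7.6] [0.5425 0.2241 0.1637]
[269 147  21  23 401] [544.7 186.8   7.6] [0.5447 0.1871 0.1635]
[271 200  20  22 366] [549.3 147.9   7.7] [0.5493 0.1485 0.1635]
23.4833
```

View pics/rail.png

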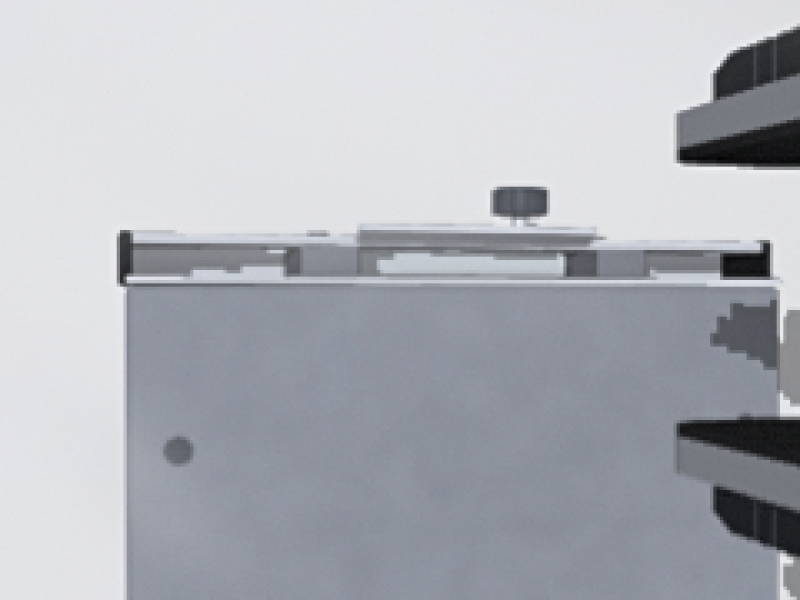

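All three tubes are level, so both inserts are fully down. In the rail picture (transposed, ×3.33) the grey stops are at x 300–358 and 595–643, and the slot spans y≈247–277. I'll cast these to the pocket point.

Run:
```python
import pickle; from h import *
s,p,z,c=pickle.load(open('d5.pkl','rb')); C=cloud(c,z,s)
f=lambda x,y:(190+y/3.3333-.35,60+x/3.3333-.35)
R=np.array([[np.cos(RY),-np.sin(RY)],[np.sin(RY),np.cos(RY)]]); o=np.array([.5094,.1831])
for n,q in dict(LstopIn=(358,263),RstopIn=(595,263),LstopOut=(300,263),RstopOut=(643,263),backL=(330,277),backR=(620,277),frL=(330,247),frR=(620,249)).items():
    w=onz(c,[f(*q)],.058,s)[0]; print(n,w.round(4),'riser mm',((w[:2]-o)@R*1000).round(1))
for r in (150,155,175,195,215,242,250): # profile along columns
    print(r,[(u,*((C[r,u,:2]-o)@R*1000).round(1).tolist(),round(float(C[r,u,2]*1000),1)) for u in range(254,282,2)])
```

```text
LstopIn [0.4124 0.2085 0.058 ] riser mm [-94.6  33.3]
RstopIn [0.4172 0.1433 0.058 ] riser mm [-95.2 -32. ]
LstopOut [0.4113 0.2231 0.058 ] riser mm [-94.5  48. ]
RstopOut [0.4183 0.1289 0.058 ] riser mm [-95.3 -46.4]
backL [0.4153 0.2159 0.058 ] riser mm [-91.   40.5]
backR [0.4216 0.1362 0.058 ] riser mm [-91.4 -39.4]
frL [0.4078 0.2153 0.058 ] riser mm [-98.6  40.5]
frR [0.4139 0.1356 0.058 ] riser mm [-99.1 -39.5]
150 [(254, -110.7, 38.0, -1.6), (256, -108.7, 37.9, -2.0), (258, -106.6, 38.2, -0.3), (260, -102.0, 46.3, 49.4), (262, -100.3, 46.5, 50.8), (264, -98.3, 47.4, 56.4), (266, -96.6, 47.5, 56.8), (268, -95.0, 47.4, 55.9), (270, -93.3, 47.4, 56.4), (272, -91.7, 47.3, 55.8), (274, -90.0, 47.7, 57.8), (276, -88.3, 47.7, 58.2), (278, -86.7, 47.8, 58.4), (280, -85.0, 47.8, 58.4)]
155 [(254, -110.7, 33.2, -0.3), (256, -108.7, 33.0, -1.1), (258, -106.7, 32.9, -1.7), (260, -102.5, 40.6, 41.6), (262, -100.4, 42.1, 49.7), (264, -98.4, 43.4, 57.1), (266, -96.7, 43.2, 55.9), (268, -95.0, 43.3, 56.7), (270, -93.3, 43.3, 56.8), (272, -91.7, 43.4, 57.1), (274, -90.0, 43.6, 58.6), (276, -8
[... 1265 characters left out ...]
-63.2, -1.7), (260, -106.3, -63.1, -1.4), (262, -101.6, -39.5, 49.9), (264, -99.7, -39.9, 49.1), (266, -97.6, -36.5, 56.5), (268, -95.8, -36.7, 56.1), (270, -93.9, -36.6, 56.3), (272, -92.1, -36.1, 57.3), (274, -90.3, -35.9, 57.8), (276, -88.4, -36.0, 57.6), (278, -86.6, -35.5, 58.6), (280, -84.8, -35.7, 58.2)]
250 [(254, -113.2, -73.3, -2.4), (256, -110.9, -72.7, -1.3), (258, -108.7, -73.1, -2.1), (260, -106.5, -72.7, -1.3), (262, -101.7, -47.5, 50.5), (264, -99.7, -47.1, 51.4), (266, -97.7, -44.4, 56.7), (268, -95.8, -44.4, 56.8), (270, -94.0, -44.3, 57.1), (272, -92.2, -45.0, 55.7), (274, -90.3, -43.6, 58.5), (276, -88.5, -44.0, 57.7), (278, -86.6, -44.0, 57.8), (280, -84.8, -43.6, 58.5)]
```

The pocket is at about (0.4141, 0.1764) and the holder's grip at (0.4918, 0.4305), yaw 80.7°. Next I'll grip the holder, lift it, carry it to above the rail and look before lowering it.

Run:
```python
from ins import *; import pickle
G=np.array([.4918,.4305]); Y=D(80.7); P=np.array([.4141,.1764]); YP=D(4.5)
print(inverse_kinematics([*P,.106],down(YP)) is not None)
move_l([.42,.186,.25],feed=.3); command_gripper(.05,80)
movep([*G,.15],down(Y)); goto(G,.12,down(Y)); move_l([*G,.076],feed=.08)
command_gripper(0.0,80); s=sense(); print(s['finger_gap'],s['position'].round(4),s['wrist_force'].round(1))
s=sense(); move_l([*s['position'][:2],.13],feed=.1); move_l([*G,.24],feed=.25)
movep([*P,.24],down(YP)); a=goto(P,.16,down(YP)); s=sense()
p,z=camera('wrist'); c=camera_params('wrist'); pickle.dump((s,p,z,c),open('d6.pkl','wb')); print(s['time_s'],s['position'].round(4),a.round(4),s['finger_gap'])
cv2.imwrite('pics/hold.png',cv2.resize(p[90:300,130:430],(800,560),interpolation=3)[:,:,::-1])
```

```text
True
0.00840064180895493 [0.492  0.4309 0.0768] [0.7 0.6 3.4]
30.8667 [0.4138 0.1761 0.1602] [0.4137 0.1763] 0.008091551878847142
```

View pics/hold.png

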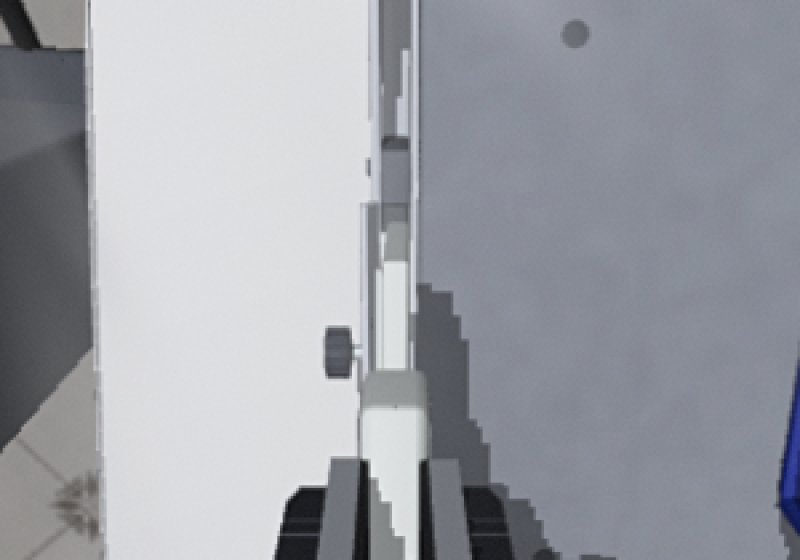

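The holder hangs straight over the slot: the plate at picture x 383–408 lies inside the slot at 380–412, and the label is on the front side. Lowering.

Run:
```python
from ins import *; import pickle
a=np.array([.4137,.1763]); R=down(D(4.5))
def st(n): s=sense(); print(n,s['position'].round(4),s['wrist_force'].round(1),round(s['finger_gap'],4),round(s['time_s'],2))
move_l([*a,.136],R,feed=.08); st('pre')
h=move_l([*a,.117],R,feed=.04,until_force=5); st(('entry',h))
if not h:
    h=move_l([*a,.100],R,feed=.02,until_force=16); st(('press',h)); sleep(.4); st('rest')
    p,z=camera('wrist'); c=camera_params('wrist'); s=sense(); pickle.dump((s,p,z,c),open('d7.pkl','wb'))
    ps,zs=camera('scene'); pt,zt=camera('top')
    im=np.zeros((600,800,3),np.uint8); im[:420]=cv2.resize(p[120:330,130:530],(800,420),interpolation=3); im[420:600,:300]=cv2.resize(ps[150:246,195:355],(300,180),interpolation=3); im[420:600,400:700]=cv2.resize(pt[165:261,200:360],(300,180),interpolation=3)
    cv2.imwrite('pics/press.png',im[:,:,::-1])
```

```text
pre [0.4132 0.1763 0.1354] [ 0.  -0.4 -0.4] 0.0087 31.37
('entry', False) [0.4137 0.1764 0.117 ] [ 0.1 -0.1 -0.5] 0.0087 31.99
('press', True) [0.4147 0.1767 0.1068] [ 0.3 -1.4  7. ] 0.0086 32.59
rest [0.4147 0.1767 0.1068] [-0.8 -1.1  7.9] 0.0086 32.99
```

The position is exactly the home height (grip at 0.0768 when the shoulder was at 0.028, so home is 0.1068). The force is only about the spring's own, so I'll press a little more for margin.

Run:
```python
from ins import *; import pickle
R=down(D(4.5))
def st(n): s=sense(); print(n,s['position'].round(4),s['wrist_force'].round(1),round(s['finger_gap'],4),round(s['time_s'],2)); return s
s=st('0'); x,y=s['position'][:2]
zc=.1065
for i in range(14):
    move_l([x,y,zc],R,feed=.01); sleep(.15); s=st(round(zc,4))
    if s['wrist_force'][2]>16: break
    zc-=.0005
sleep(.5); s=st('rest')
p,z=camera('wrist'); c=camera_params('wrist'); pickle.dump((s,p,z,c),open('d7.pkl','wb'))
C=cloud(c,z,s); o=np.array([.5094,.1831]); Rr=np.array([[np.cos(RY),-np.sin(RY)],[np.sin(RY),np.cos(RY)]])
ps,_=camera('scene'); pt,zt=camera('top')
im=np.zeros((600,800,3),np.uint8); im[:420]=cv2.resize(p[90:300,130:530],(800,420),interpolation=3); im[420:600,:300]=cv2.resize(ps[150:246,195:355],(300,180),interpolation=3); im[420:600,400:700]=cv2.resize(pt[165:261,200:360],(300,180),interpolation=3)
cv2.imwrite('pics/press.png',im[:,:,::-1])
```

```text
0 [0.4146 0.1767 0.1068] [-0.3 -1.3  7. ] 0.0084 33.14
0.1065 [0.4149 0.1769 0.1069] [-1.1 -0.8  6.4] 0.0087 33.54
0.106 [0.4151 0.1768 0.1067] [-1.9 -2.5  9.7] 0.0087 33.94
0.1055 [0.4153 0.1768 0.1066] [-2.3 -3.2 14.7] 0.0088 34.34
0.105 [0.4154 0.1768 0.1065] [-2.8 -4.  18. ] 0.0085 34.74
rest [0.4155 0.1768 0.1065] [-2.5 -4.4 18.9] 0.0084 35.24
```

View pics/press.png

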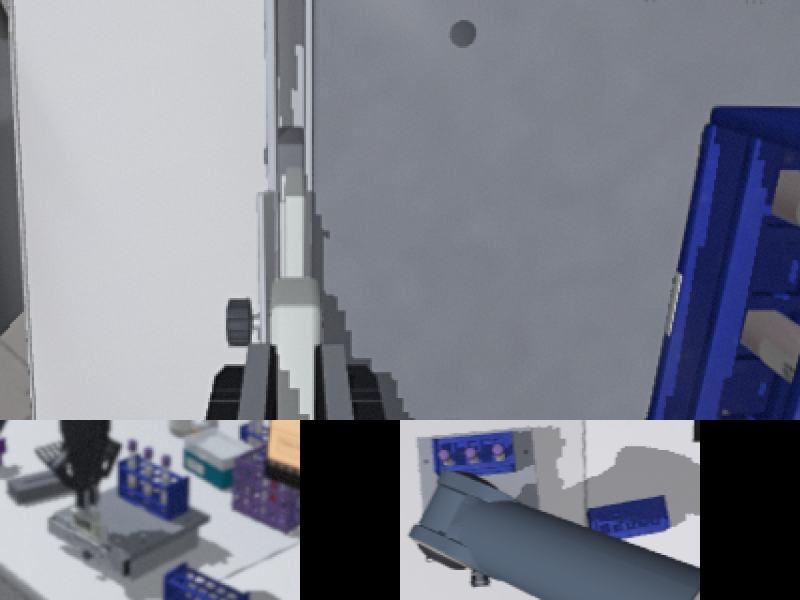

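Steep force rise at constant height (9.7 to 18 N over 0.2 mm) shows the shoulders are on the stops. The picture shows the plate between lip and board, its shoulder end at (290,160) over the stop, and three stoppers in the front row. Handing in.

```bash
python3 -c "
from rig import *
print(finish_job()); s=sense(); print(s['position'],s['wrist_force'],s['time_s'])"
```

```text
the job is handed in; nothing more can be done
None
the job is handed in; nothing more can be done
```

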